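# Set the amber calibration cell in the oil photometer

## Robot

A 6-joint arm with a two-finger parallel gripper is mounted at the origin on the work surface. World frame = base frame: x ahead of the robot, y to its left, z up, the work surface at z = 0. Lengths are in m, angles in rad, forces in N, time in s.
With the tool pointing down it reaches from about 0.35 to 0.85 m from the base axis. Payload 8.1 kg.
Tool frame: the origin (TCP) lies at the centre of the arm's flange, where the gripper is bolted on; the fingertips stand 186 mm ahead of it and the grasp point (between the pads) lies 167 mm ahead of it; z points along the fingers, y is the direction in which the jaws open and shut (so a half turn about z gives the same grasp; the last joint's range is limited). The gripper opens to 93 mm and grips with 3 to 60 N. Pads are 15 mm wide; open, the fingers measure 128 mm over their backs; the gripper's body (75 mm by 188 mm) begins 65 mm behind the grasp point.
Start: joints at [-1.366, 0.13, 1.488, -0, 1.523, -0.085], TCP at [0.171, -0.575, 0.405] pointing down, gripper open.
Joint ranges: [-2.96, 2.96], [-0.89, 2.26], [0.02, 2.5], [-1.34, 4.48], [0, 2.73], [-2.66, 2.66]. Speed limits (rad/s): [2.39, 2.39, 2.79, 3.14, 3.14, 3.14].

## Interface

Orientations are given as a rotation vector (axis times angle).
In Python, from plant import robot, viewer, order gives the robot as it stands.
- The arm moves only by the tool apply_moves, never from a script. Its argument "deltas" is a list of rows, each a list of 3 entries, a list of its own where there are three numbers: the finger opening in mm, from 0 to 93, then the shift along the tool's x, y, z in mm, then the turn about the tool's z in rad. In form: [[grip, [dx, dy, dz], yaw], ...]. A call has 1 to 5 rows; each row shifts and turns the commanded pose from where the row before left it, along the tool's axes as they then stand; what a row does not reach is not made up. A row lasts 1/8 s, in which the tool goes at most 62.5 mm and 10.7 degrees, less where a joint would pass 70% of its speed; a pose out of reach is approached as far as the arm can. A call is refused whole if a number of a shift passes 62.5 or a number of a turn 0.188, either way. A call with a gripper value outside its range is refused whole. The fingers move at their own pace and stop on an object; "grip_force" is the grip in N (left out, the last holds). Time passes only in rows, so rows that do not move let the fingers close. It gives the time, the measured TCP pose, the force and the opening at its end, in the units of the state.
- robot.read_state(): the state, without advancing time (a new reading comes with each control period).
- viewer.read_camera(name): name is "scene" or "top" or "wrist"; returns the picture (420x560x3 uint8, blue, green, red); there is no depth.
- viewer.get_calibration(name): a dict with "fx", "fy", "cx", "cy" (pixels), "R" (3x3) and "t" (3): a world point X has camera coordinates R X + t. Camera axes: x right, y down, z forward; pixel columns grow to the right and rows downward; lengths in m; the calibration is good to about 2 mm. The wrist camera is an equidistant fisheye: a pixel r from the principal point sees the ray r / f radians off the axis. A picture is of the moment at which its call begins: read the wrist's pose just before it. get_calibration takes no time and is no camera call; for the wrist camera it gives the pose at the moment of the call.
- order.close_job(): hands the job in, once; it reports no verdict.
The state is a dict: "t": time; "q": joint angles; "dq": joint speeds; "joint_torque": joint torques, N m; "tool_pos": TCP position; "orientation": TCP orientation; "force": force on the tool from outside, world axes, zero at the start; "wrist_torque": the same for the moment, N m; "opening": finger opening in m.
Only numpy, scipy, OpenCV 4.12 (cv2) and the standard library are available. Lean on these libraries where they do the work, as an engineer would, in place of code of your own. Each camera call takes 0.05 s, during which the arm holds its last target. There are 200 camera calls.

## Task

The bench photometer for gear oil is due for calibration: lift the amber cell out of the wooden storage block, stand it in the photometer's well and feel for the slots of the stiff turning seat by turning the cell to and fro until it drops fully home, then turn it, seat and all, until its two clear amber faces look squarely at the lamp and the receiver. Let go and leave it upright and still; do not drop or tip the cell, and leave the green cell, the oil bottle, the bearing and the wrench where they are.

Things in the scene. Friction and masses are not known exactly. Their poses are not given: they have to be found in the camera images.
- amber_center (a point): Centre of the amber calibration cell (the one to set), half-way up its 156 mm height; z up. Body 46 mm (x) by 62 mm (y); the clear amber glass faces look along its own +x and -x, its +y and -y sides are black. Half a turn makes no difference. About 450 g.
- amber_grip (a point): Middle of the aluminium grip plate on top of the amber cell, 60 mm above the cell's centre: 24 mm thick (along the cell's x), 50 mm long (y), 36 mm high. Its broad sides look the same way as the clear faces. The box-shaped body below it is 86 mm high.
- amber_foot (a point): Bottom end of the amber cell, on its axis, 78 mm below its centre. Upwards from here: a steel drive tongue 40 mm long (along the cell's x), 10 mm thick (y), 10 mm high; then a round spigot 42 mm wide, 24 mm high; then the flat underside of the body, 34 mm above this point.
- green_center (a point): Centre of the second cell, the same in shape and size but with green glass, standing in the other hole of the block. Leave it alone.
- block: Wooden storage block, 100 mm (x) by 250 mm (y) by 50 mm high, fixed to the bench; origin: centre of its underside. Two round holes 47 mm wide, 38 mm deep, at y = -65 and +65 mm. Either cell may stand in either hole, turned somewhat, the underside of its body resting on the block's top.
- photometer: Photometer, fixed to the bench; origin: centre of its underside. Grey base 200 mm (x) by 310 mm (y), 66 mm high, with the well in the middle. On it a blue lamp housing (+y end) and a black receiver housing (-y end), each 110 mm (x) by 82 mm (y), 72 mm high, inner faces with lens 68 mm from the well's axis (lens rings stand out 6 mm).
- well (a point): Centre of the mouth of the photometer's round well, level with the top of its base; its axes are the photometer's, z up. The light path runs along y, 42 mm above this point. The well is 44 mm wide with a 3 mm chamfer. With a cell fully home the underside of its body rests on the base around the mouth and its centre is 44 mm above this point.
- seat_face (a point): Point on the well's axis, 24 mm below its mouth, level with the brass top face of the turning seat, which has two crossed slots at right angles, 12 mm wide, 11 mm deep, for the tongue. This point does not turn with the seat: its angle is unknown, at least 14 degrees off the light path. From any direction a slot lies within 45 degrees one way or the other.
- light_path (a point): Point in the middle of the light path, above the well; y points along the light, to the lamp. The seat turns about the well's axis, a full turn if wanted, friction 0.2 N m; a cell sliding on its face under a light push does not drag it. When the tongue meets a slot within 3 degrees the cell sinks 10 mm under its own weight and the seat then turns with it.
- oil_bottle: White oil sample bottle with a red cap, 60 mm wide, 130 mm high, standing; origin at the centre of its underside. Leave it alone.
- bearing: Steel ball bearing lying flat, 84 mm wide, 22 mm high; origin at the centre of its underside. Leave it alone.
- wrench: Steel wrench, about 160 mm long, lying flat on the bench between the robot and the storage block. Leave it alone.
There are look-alikes about, which are no part of the job. What is shaped like the part that bears amber_center but blue is not meant.

How it is judged:
At the end, for the whole second after the job is handed in: Amber cell still and upright (3 degrees) in the well, within 4 mm of its axis, fully home (centre 44 mm above the mouth, at most 2.5 mm more), clear faces square to the light path within 4 degrees, either way round; green cell within 15 mm, bottle, bearing, wrench within 30 mm of their start (horizontal distance between amber_center and well below 0.004 m and z of amber_center in the frame of well between 0.041 and 0.0465 m and angle between amber_center's own z axis and vertical below 0.05 rad and angle between the x axis of amber_center and the y axis of well, either way round below 0.07 rad and linear speed of amber below 0.01 m/s and distance of green_center from where it was at the start of the episode below 0.015 m and distance of each of oil_bottle, bearing, wrench from where it was at the start of the episode below 0.03 m); the robot touches nothing.
It fails at once if the amber cell is dropped (falls out of the fingers from more than about 25 mm) (linear speed of amber above 0.7 m/s and contact force between the fingers and amber below 0.05 N).
It fails at once if the amber cell is tipped over (leans more than 50 degrees) (angle between amber_center's own z axis and vertical above 0.87 rad).
It fails at once if the green cell is knocked over or lifted out (angle between green_center's own z axis and vertical above 0.3 rad or distance of green_center from where it was at the start of the episode above 0.03 m).
It also fails if it takes over 67 s, if anything falls off the work surface, if the arm or the gripper's body presses on something with over 40 N, if the wrist force passes 120 N, or if a joint passes its speed limit or range.

## Working session

There is one attempt and no reset: what is moved stays moved. The work goes in short steps, Python scripts to look and compute and a tool call to move; the robot and the scene stay as the last step left them, time stands still between calls to the robot, and variables do not carry over. Pictures are saved under pics/ and viewed, about 8 in all and at most 12, crops included, and the job is handed in when it is done.

Besides the shell and the picture viewer there is one more tool, called after "Call:" by a JSON object that holds its "name" and its "arguments". apply_moves: Moves the arm, as the interface text tells. Its arguments: {"type":"object","properties":{"deltas":{"type":"array"},"grip_force":{"type":"number"}},"required":["deltas"]}

```bash
mkdir -p pics; ls; python3 - <<'E'
from plant import robot, viewer, order
import cv2,numpy as np
a=viewer.read_camera("scene");b=viewer.read_camera("top")
cv2.imwrite("pics/scene.png",a);cv2.imwrite("pics/top.png",b)
for n in("scene","top","wrist"):
    c=viewer.get_calibration(n);print(n,{k:np.round(v,4).tolist() for k,v in c.items()})
print(robot.read_state())
E
```

```text
pics
scene {'fx': 485.3712, 'fy': 485.3712, 'cx': 277.011, 'cy': 203.9464, 'R': [[-0.6874, 0.7263, -0.0022], [0.4233, 0.3982, -0.8138], [-0.5902, -0.5603, -0.5812]], 't': [0.4434, -0.102, 1.2812]}
top {'fx': 414.3314, 'fy': 414.3314, 'cx': 283.3097, 'cy': 205.3774, 'R': [[0.0114, -0.9999, 0.0089], [-0.9836, -0.0128, -0.1799], [0.18, -0.0068, -0.9836]], 't': [-0.0776, 0.5923, 0.946]}
wrist {'fx': 325.1923, 'fy': 325.1923, 'cx': 286.3128, 'cy': 205.7818, 'R': [[0.286, -0.9582, -0.0017], [-0.9288, -0.2777, 0.2455], [-0.2357, -0.0687, -0.9694]], 't': [-0.5997, -0.0275, 0.3887]}
{'t': 0.1, 'q': array([-1.36636173e+00,  1.31110392e-01,  1.48916415e+00, -2.20877266e-05,
        1.52298307e+00, -8.54069321e-02]), 'dq': array([ 0.00046272, -0.00096   , -0.00399389, -0.00046179,  0.00054596,
       -0.00056071]), 'joint_torque': array([ 1.03185997e-03, -5.61338675e+01, -4.93097734e+01,  7.71127339e-02,
        2.91865534e-02, -1.92278321e-05]), 'tool_pos': array([ 0.17145298, -0.5747737 ,  0.40378071]), 'orientation': array([-3.10701690e+00, -4.53451876e-01,  1.90048097e-04]), 'force': array([0.40299544, 0.15500138, 0.20931107]), 'wrist_torque': array([ 0.00770253, -0.02294308, -0.01452698]), 'opening': 0.09289144789099496}
```

View pics/scene.png

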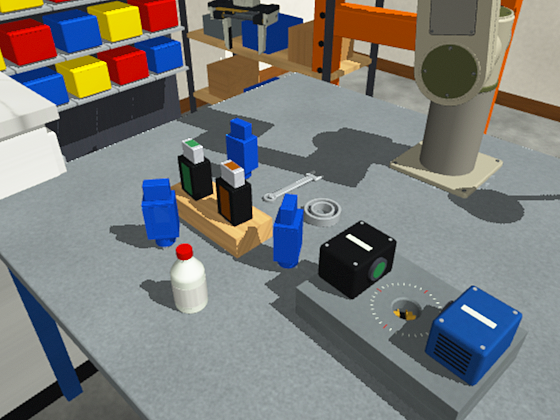

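View pics/top.png

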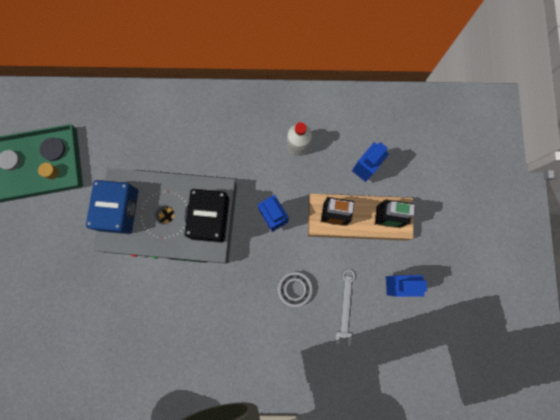

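The scene picture shows the block with amber (nearer, ~(235,195)) and green cells, blue look-alikes, and the photometer with its well at about (405,310). In the top view the amber grip is at ~(341,205), the well at ~(166,214), and the housing labels at ~(106,205) and (205,213).

```bash
cat > h.py <<'E'
import cv2,numpy as np
from plant import robot, viewer
from scipy.spatial.transform import Rotation as Rn
def ray(c,p,fish=False):
    d=np.array([(p[0]-c["cx"])/c["fx"],(p[1]-c["cy"])/c["fy"],1.])
    if fish:
        r=np.hypot(d[0],d[1]);d=np.array([d[0]/r*np.sin(r),d[1]/r*np.sin(r),np.cos(r)]) if r>1e-9 else d
    R=np.array(c["R"]);return -R.T@np.array(c["t"]),R.T@d
def onz(c,p,z,fish=False):
    o,d=ray(c,p,fish);return o+d*(z-o[2])/d[2]
def proj(c,X,fish=False):
    v=np.array(c["R"])@np.array(X)+np.array(c["t"])
    if fish:
        r=np.hypot(v[0],v[1]);th=np.arctan2(r,v[2]);return np.array([c["cx"]+c["fx"]*th*v[0]/r,c["cy"]+c["fy"]*th*v[1]/r])
    return np.array([c["cx"]+c["fx"]*v[0]/v[2],c["cy"]+c["fy"]*v[1]/v[2]])
def blobs(m,x0,y0,x1,y1,amin=8):
    k=np.zeros_like(m);k[y0:y1,x0:x1]=m[y0:y1,x0:x1]
    cs,_=cv2.findContours(k,cv2.RETR_EXTERNAL,cv2.CHAIN_APPROX_NONE)
    return sorted([c for c in cs if cv2.contourArea(c)>amin],key=cv2.contourArea)[::-1]
E
python3 - <<'E'
from h import *
b=cv2.imread("pics/top.png");c=viewer.get_calibration("top")
hsv=cv2.cvtColor(b,cv2.COLOR_BGR2HSV)
w=cv2.inRange(b,(190,190,190),(255,255,255))
L=[]
for box in((85,180,140,235),(185,185,230,245)):
    k=blobs(w,*box)[0];r=cv2.minAreaRect(k);L.append(onz(c,r[0],.138));print("label",r,L[-1])
d=L[0]-L[1];print("phot dir (to lamp)",np.degrees(np.arctan2(d[1],d[0])),np.linalg.norm(d),"mid",(L[0]+L[1])/2)
br=cv2.inRange(hsv,(12,120,60),(30,255,255))
for k in blobs(br,150,195,180,232,1):r=cv2.minAreaRect(k);print("brass",r,onz(c,r[0],.042))
am=cv2.inRange(hsv,(5,130,60),(20,255,255))
for k in blobs(am,328,196,356,214,5):r=cv2.minAreaRect(k);print("amb",r,onz(c,r[0],.172),[onz(c,p,.172)[:2].round(4) for p in cv2.boxPoints(r)])
cv2.imwrite("pics/c1.png",np.hstack([cv2.resize(b[180:250,295:420],None,fx=4,fy=4,interpolation=2),cv2.resize(b[180:250,130:200],None,fx=4,fy=4,interpolation=2)]))
E
```

```text
label ((106.04098510742188, 204.04920959472656), (20.189470291137695, 2.9876792430877686), 5.19442892074585) [0.57576263 0.32023932 0.138     ]
label ((204.5, 213.0), (2.0, 19.0), 90.0) [0.55859265 0.10306569 0.138     ]
phot dir (to lamp) 85.479537450862 0.2178513071783671 mid [0.56717764 0.2116525  0.138     ]
brass ((168.0, 210.0), (4.0, 6.0), 90.0) [0.58035238 0.2098056  0.042     ]
brass ((161.0, 215.0), (4.0, 6.0), 0.0) [0.56783466 0.22599236 0.042     ]
brass ((165.5, 221.0), (2.0, 5.0), 90.0) [0.55328454 0.21418523 0.042     ]
brass ((171.5, 216.00001525878906), (2.1213202476501465, 3.535533905029297), 45.0) [0.56570555 0.20043168 0.042     ]
amb ((341.5, 205.0), (8.0, 11.0), 90.0) [ 0.57406657 -0.19337592  0.172     ] [array([ 0.5826, -0.1818]), array([ 0.5829, -0.2052]), array([ 0.5656, -0.205 ]), array([ 0.5653, -0.1816])]
```

View pics/c1.png

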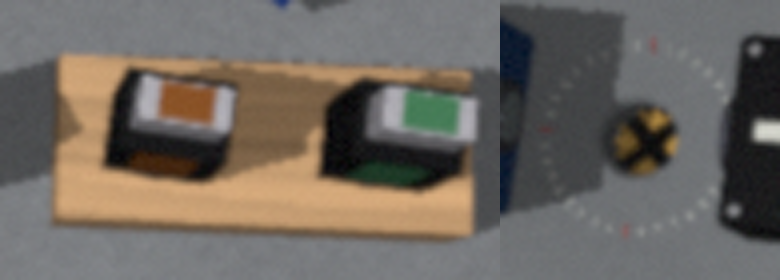

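The crop shows the amber grip plate, with its long side roughly along world y, and the crossed seat slots dark against brass. Now I'll go above the amber cell.

Call:
{"name": "apply_moves", "arguments": {"deltas": [[93, [49, -25, -4], 0], [93, [49, -25, -4], 0], [93, [49, -25, -4], 0], [93, [49, -25, -4], 0], [93, [49, -25, -4], 0]]}}

```text
t: 0.72
tool_pos: [0.3715, -0.3837, 0.4245]
orientation: [-3.108, -0.453, 0.0]
force: [0.3, -0.8, 0.3]
opening: 0.0927
```

Call:
{"name": "apply_moves", "arguments": {"deltas": [[93, [49, -25, -4], 0], [93, [49, -25, -4], 0], [93, [49, -25, -4], 0], [93, [49, -25, -4], 0], [93, [49, -25, -4], 0]]}}

```text
t: 1.35
tool_pos: [0.5706, -0.1939, 0.4444]
orientation: [-3.108, -0.454, 0.001]
force: [0.4, -0.4, -0.7]
opening: 0.0929
```

Call:
{"name": "apply_moves", "arguments": {"deltas": [[93, [0, 0, 0], -0.18], [93, [0, 0, 0], -0.18], [93, [0, 0, 0], -0.18], [93, [0, 0, 0], -0.18], [93, [0, 0, 0], -0.18]]}}

```text
t: 1.98
tool_pos: [0.5695, -0.1953, 0.4441]
orientation: [-2.596, -1.768, 0.001]
force: [-0.4, 0.1, -0.4]
opening: 0.0929
```

Call:
{"name": "apply_moves", "arguments": {"deltas": [[93, [0, 0, 0], -0.18], [93, [0, 0, 0], -0.18], [93, [0, 0, 0], 0]]}}

```text
t: 2.35
tool_pos: [0.5695, -0.1953, 0.4442]
orientation: [-2.245, -2.196, 0.001]
force: [-1.2, 0.3, 0.1]
opening: 0.0928
```

```bash
python3 - <<'E'
from h import *
c=viewer.get_calibration("wrist");a=viewer.read_camera("wrist");cv2.imwrite("pics/w1.png",a)
np.save("w1c.npy",c,allow_pickle=True)
s=robot.read_state();print(s["t"],s["tool_pos"],Rn.from_rotvec(s["orientation"]).as_matrix().round(3).tolist(),s["q"].round(3))
print(proj(c,(.574,-.193,.172),True),proj(c,(.558,-.19,.167),True))
E
```

```text
2.4 [ 0.56953981 -0.19537535  0.44432434] [[0.025, 1.0, -0.001], [1.0, -0.025, 0.0], [0.0, -0.001, -1.0]] [-0.416  0.123  1.424  0.     1.595 -0.391]
[290.53996185 207.74755996] [270.66983107 203.03032283]
```

View pics/w1.png

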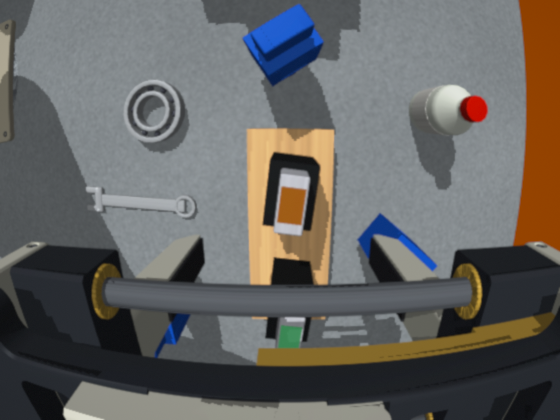

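The wrist view shows the amber plate at about (292,200), turned a few degrees, between the open fingers. The green one is below it, at (290,335).

```bash
python3 - <<'E'
from h import *
b=cv2.imread("pics/w1.png");c=np.load("w1c.npy",allow_pickle=True).item()
hsv=cv2.cvtColor(b,cv2.COLOR_BGR2HSV)
def rep(m,box,z):
    k=blobs(m,*box,10)[0];h=cv2.convexHull(k)[:,0].astype(float)
    P=np.array([onz(c,p,z,True)[:2] for p in h])*1000
    r=cv2.minAreaRect(P.astype(np.float32));print(r);return r
rep(cv2.inRange(hsv,(5,130,60),(20,255,255)),(270,180,315,228),.172)
pl=cv2.inRange(hsv,(0,0,140),(180,60,255))|cv2.inRange(hsv,(5,200,60),(20,255,255))
rep(pl,(270,165,315,240),.172)
cv2.imwrite("pics/w1c.png",cv2.resize(b[140:250,240:340],None,fx=5,fy=5,interpolation=2))
E
```

```text
((574.4326171875, -191.25689697265625), (28.529138565063477, 18.5589599609375), 81.54312133789062)
((574.5564575195312, -189.41546630859375), (52.584083557128906, 22.8813419342041), 81.52455139160156)
```

View pics/w1c.png

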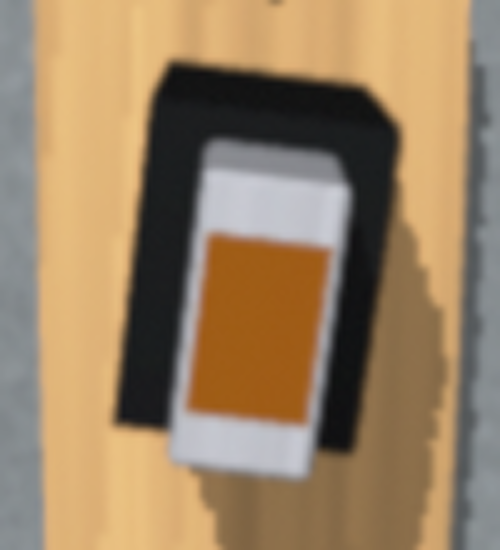

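Call:
{"name": "apply_moves", "arguments": {"deltas": [[70, [4.2, 4.8, 0], 0.124], [70, [0, 0, 30], 0], [60, [0, 0, 30], 0], [50, [0, 0, 30], 0], [50, [0, 0, 17], 0]]}}

```text
t: 3.02
tool_pos: [0.574, -0.1911, 0.3356]
orientation: [-2.378, -2.049, 0.002]
force: [0.0, -0.2, 1.2]
opening: 0.0509
```

Call:
{"name": "apply_moves", "arguments": {"deltas": [[50, [0, 0, 8], 0], [50, [0, 0, 0], 0], [20, [0, 0, 0], 0], [10, [0, 0, 0], 0], [10, [0, 0, 0], 0]], "grip_force": 40}}

```text
t: 3.65
tool_pos: [0.5746, -0.1913, 0.3304]
orientation: [2.376, 2.054, 0.0]
force: [-1.4, 1.0, -0.3]
opening: 0.0246
```

Call:
{"name": "apply_moves", "arguments": {"deltas": [[10, [0, 0, 0], 0], [10, [0, 0, 0], 0], [10, [0, 0, -4], 0], [10, [0, 0, -6], 0], [10, [0, 0, 0], 0]]}}

```text
t: 4.28
tool_pos: [0.5746, -0.1913, 0.3402]
orientation: [2.376, 2.054, 0.0]
force: [0.2, 0.2, -4.2]
opening: 0.0235
```

The cell is gripped (force -4.2 N matches its weight). Next I lift it and carry it toward the well, pausing short of it for a look.

Call:
{"name": "apply_moves", "arguments": {"deltas": [[10, [0, 0, -25], 0], [10, [0, 0, -32], 0], [10, [0, 0, -32], 0], [10, [0, 0, -32], 0], [10, [0, 0, -30], 0]]}}

```text
t: 4.9
tool_pos: [0.5744, -0.1912, 0.4917]
orientation: [-2.376, -2.055, -0.0]
force: [-0.2, -0.4, -3.7]
opening: 0.0238
```

Call:
{"name": "apply_moves", "arguments": {"deltas": [[10, [20, -3.3, 0], 0], [10, [40, -6.6, 0], 0], [10, [40, -6.6, 0], 0], [10, [40, -6.6, 0], 0], [10, [40, -6.6, 0], 0]]}}

```text
t: 5.52
tool_pos: [0.5705, -0.0065, 0.4886]
orientation: [-2.374, -2.054, 0.002]
force: [0.7, 0.4, -3.2]
opening: 0.0236
```

Call:
{"name": "apply_moves", "arguments": {"deltas": [[10, [40, -6.6, 0], 0], [10, [40, -6.6, 0], 0], [10, [20, -3.2, 0], 0], [10, [0, 0, 0], 0], [10, [0, 0, 0], 0]]}}

```text
t: 6.15
tool_pos: [0.5693, 0.092, 0.49]
orientation: [-2.377, -2.054, 0.002]
force: [0.0, -0.7, -3.3]
opening: 0.0237
```

```bash
python3 - <<'E'
from h import *
c=viewer.get_calibration("wrist");a=viewer.read_camera("wrist");cv2.imwrite("pics/w2.png",a)
np.save("w2c.npy",c,allow_pickle=True)
s=robot.read_state();print(s["t"],s["tool_pos"],s["force"],Rn.from_rotvec(s["orientation"]).as_matrix().round(3).tolist(),s["q"].round(3))
print(proj(c,(.567,.212,.066),True),proj(c,(.567,.212,.042),True))
E
```

```text
6.2 [0.56934607 0.09165655 0.49025163] [ 0.08850812 -0.33265038 -3.52505958] [[0.145, 0.989, -0.001], [0.989, -0.145, -0.001], [-0.001, -0.001, -1.0]] [ 0.071  0.048  1.421 -0.     1.673  0.217]
[269.49149564  84.2060182 ] [270.45056108  86.46070742]
```

View pics/w2.png

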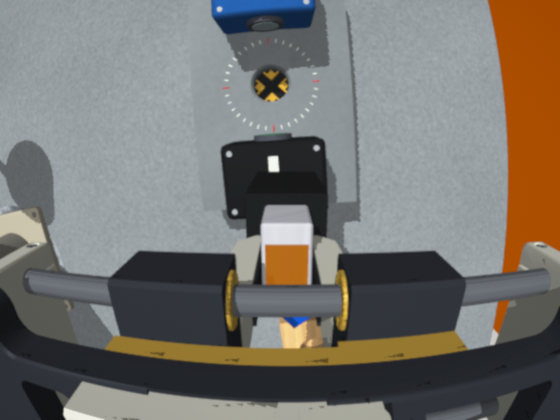

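This view shows the well at (270,85) with the X-shaped slots, the dial ring with red ticks at about (225,88), (319,81), (267,41) and (274,128), and the cell held straight.

```bash
python3 - <<'E'
from h import *
b=cv2.imread("pics/w2.png");c=np.load("w2c.npy",allow_pickle=True).item()
hsv=cv2.cvtColor(b,cv2.COLOR_BGR2HSV)
red=(cv2.inRange(hsv,(0,70,80),(8,255,255))|cv2.inRange(hsv,(172,70,80),(180,255,255)))
R=[]
for k in blobs(red,215,30,330,140,-1):
    m=k[:,0].mean(0);R.append(onz(c,m,.066,True)[:2]*1000);print("red",m,len(k),R[-1].round(1))
# white+red ticks circle fit
w=cv2.inRange(hsv,(0,0,170),(180,50,255));P=[]
for k in blobs(w,215,45,330,131,-1):P.append(onz(c,k[:,0].mean(0),.066,True)[:2]*1000)
P=np.array(P);e=cv2.fitEllipse(P.astype(np.float32));print(len(P),"ring",e)
ctr=np.array([e[0][0],e[0][1]])
br=cv2.inRange(hsv,(12,100,50),(32,255,255));ys,xs=np.nonzero(br[65:106,250:292])
Q=np.array([onz(c,(x+250,y+65),.042,True)[:2]*1000 for x,y in zip(xs,ys)])
h,_=cv2.minEnclosingCircle(Q.astype(np.float32));print("brass circ",h,_)
for cc in(ctr,np.array(h),np.array(h)-[0,1],ctr+[0,1]):
    d=Q-cc;r=np.hypot(*d.T);a=np.arctan2(d[:,1],d[:,0])[(r>5)&(r<19)];z=np.exp(4j*a).mean();print("brass phase",cc,np.degrees(np.angle(z))/4,"slot",np.degrees(np.angle(z))/4+45,abs(z))
E
```

```text
red [267.45454545  40.72727273] 11 [572.5 267.9]
red [225.72727273  87.54545455] 11 [513.  217.2]
red [315.72727273  80.63636364] 11 [623.6 208.6]
red [273.36363636 127.72727273] 11 [563.8 157.6]
22 ring ((567.9901123046875, 213.02613830566406), (109.98762512207031, 111.38692474365234), 76.51868438720703)
brass circ (568.1954956054688, 213.71986389160156) 21.30933952331543
brass phase [567.9901123  213.02613831] -6.0383297665849085 slot 38.96167023341509 0.4725498328699811
brass phase [568.19549561 213.71986389] -6.14416059562852 slot 38.85583940437148 0.4640784440731697
brass phase [568.19549561 212.71986389] -6.054440505791664 slot 38.94555949420834 0.49301430027977305
brass phase [567.9901123  214.02613831] -6.072323716188619 slot 38.92767628381138 0.4545915343071234
```

```bash
python3 - <<'E'
from h import *
b=cv2.imread("pics/w2.png");c=np.load("w2c.npy",allow_pickle=True).item()
hsv=cv2.cvtColor(b,cv2.COLOR_BGR2HSV)
k=blobs(cv2.inRange(hsv,(5,130,60),(20,255,255)),255,238,320,300,10)[0]
pl=cv2.inRange(hsv,(0,0,140),(180,60,255))
for z in(.3319,):
    P=np.array([onz(c,p,z,True)[:2] for p in k[:,0].astype(float)])*1000
    r=cv2.minAreaRect(P.astype(np.float32));print(r,P.min(0),P.max(0))
T=np.array([569.35,91.66]);u=np.array([.145,.989])
print("along tool x: min/max",((P-T)@u).min(),((P-T)@u).max()," across",((P-T)@[.989,-.145]).min(),((P-T)@[.989,-.145]).max())
E
```

```text
((571.0862426757812, 96.25395202636719), (19.46415138244629, 19.23842430114746), 81.71443176269531) [560.24205003  85.28514728] [581.70748367 107.1833834 ]
along tool x: min/max -4.941610408343884 14.523807788908028  across -8.555236259994613 10.669876579358034
```

Both views put the well at about (567.5, 212.6) mm, the light path at 85.5° and a slot at 38.9°. The cell is centred in the grip. Now I move over the well and turn 47.3° so the tongue lies along that slot.

Call:
{"name": "apply_moves", "arguments": {"deltas": [[10, [35, -5.7, 0], 0], [10, [40, -6.5, 0], 0], [10, [35, -5.7, 0], 0], [10, [9.3, -1.5, 0], 0], [10, [0, 0, 0], 0]]}}

```text
t: 6.82
tool_pos: [0.5676, 0.2127, 0.4905]
orientation: [2.377, 2.054, -0.001]
force: [0.5, -1.4, -3.6]
opening: 0.0242
```

Call:
{"name": "apply_moves", "arguments": {"deltas": [[10, [0, 0, 15], -0.165], [10, [0, 0, 20], -0.165], [10, [0, 0, 20], -0.165], [10, [0, 0, 20], -0.165], [10, [0, 0, 15], -0.165]]}}

```text
t: 7.45
tool_pos: [0.5676, 0.2113, 0.3997]
orientation: [-1.349, -2.837, 0.002]
force: [0.1, 0.1, -2.5]
opening: 0.0241
```

Call:
{"name": "apply_moves", "arguments": {"deltas": [[10, [0, 0, 3], 0], [10, [0, 0, 0], 0], [10, [0, 0, 0], 0]]}}

```text
t: 7.82
tool_pos: [0.5677, 0.2129, 0.3989]
orientation: [1.357, 2.832, 0.002]
force: [0.6, 0.7, -3.4]
opening: 0.0239
```

```bash
python3 - <<'E'
from h import *
a=viewer.read_camera("scene");cv2.imwrite("pics/s2.png",cv2.resize(a[180:380,280:540],None,fx=3,fy=3))
s=robot.read_state();print(s["t"],s["tool_pos"],s["force"],s["wrist_torque"],Rn.from_rotvec(s["orientation"]).as_matrix().round(3).tolist(),s["q"].round(3))
E
```

```text
7.875 [0.56765911 0.21311263 0.39885298] [-1.09865221 -0.9259793  -3.94673029] [-0.03557853 -0.10935309 -0.00084185] [[-0.627, 0.779, 0.002], [0.779, 0.627, 0.0], [-0.001, 0.001, -1.0]] [ 0.275  0.149  1.478 -0.     1.512 -0.403]
```

View pics/s2.png

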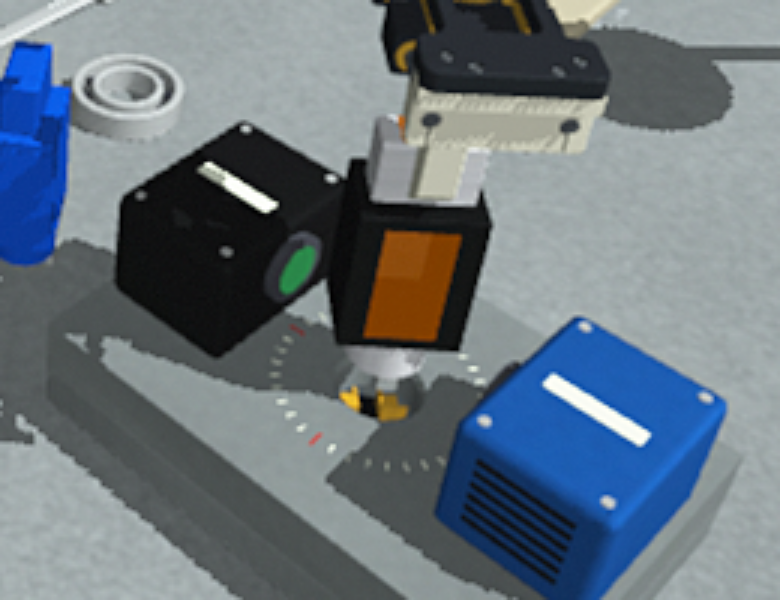

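The cell hangs upright over the well, clear of the housings. I lower it in small steps and watch the force.

Call:
{"name": "apply_moves", "arguments": {"deltas": [[10, [0, 0, 8], 0], [10, [0, 0, 8], 0], [10, [0, 0, 5], 0], [10, [0, 0, 4], 0], [10, [0, 0, 0], 0]]}}

```text
t: 8.5
tool_pos: [0.5673, 0.2133, 0.3722]
orientation: [-1.353, -2.835, 0.001]
force: [-0.3, 0.5, -3.3]
opening: 0.0237
```

Call:
{"name": "apply_moves", "arguments": {"deltas": [[10, [0, 0, 3], 0], [10, [0, 0, 3], 0], [10, [0, 0, 3], 0], [10, [0, 0, 2], 0], [10, [0, 0, 0], 0]]}}

```text
t: 9.12
tool_pos: [0.5673, 0.2133, 0.3612]
orientation: [-1.353, -2.835, 0.001]
force: [0.4, 0.6, -4.6]
opening: 0.0239
```

Call:
{"name": "apply_moves", "arguments": {"deltas": [[10, [0, 0, 2], 0], [10, [0, 0, 2], 0], [10, [0, 0, 1], 0], [10, [0, 0, 0], 0]]}}

```text
t: 9.62
tool_pos: [0.5673, 0.2133, 0.3565]
orientation: [-1.353, -2.835, 0.0]
force: [-0.9, 1.0, -4.8]
opening: 0.0235
```

Call:
{"name": "apply_moves", "arguments": {"deltas": [[10, [0, 0, 1], 0], [10, [0, 0, 1], 0], [10, [0, 0, 0], 0]]}}

```text
t: 10.0
tool_pos: [0.5674, 0.2134, 0.3546]
orientation: [-1.353, -2.835, -0.0]
force: [-0.7, 2.1, -2.0]
opening: 0.0241
```

Call:
{"name": "apply_moves", "arguments": {"deltas": [[10, [0, 0, 1], 0], [10, [0, 0, 0], 0]]}}

```text
t: 10.25
tool_pos: [0.5674, 0.2133, 0.3536]
orientation: [-1.353, -2.835, -0.0]
force: [-0.9, 1.2, -4.0]
opening: 0.0237
```

Call:
{"name": "apply_moves", "arguments": {"deltas": [[10, [0, 0, 1], 0], [10, [0, 0, 0], 0]]}}

```text
t: 10.5
tool_pos: [0.5674, 0.2133, 0.3526]
orientation: [-1.353, -2.835, 0.0]
force: [-0.4, 1.0, -2.9]
opening: 0.0241
```

Call:
{"name": "apply_moves", "arguments": {"deltas": [[10, [0, 0, 2], 0], [10, [0, 0, 2], 0], [10, [0, 0, 0], 0]]}}

```text
t: 10.88
tool_pos: [0.5673, 0.2133, 0.3483]
orientation: [-1.353, -2.835, 0.0]
force: [-0.7, 1.9, -4.7]
opening: 0.0237
```

Call:
{"name": "apply_moves", "arguments": {"deltas": [[10, [0, 0, 1], 0], [10, [0, 0, 0.7], 0], [10, [0, 0, 0], 0]]}}

```text
t: 11.25
tool_pos: [0.5674, 0.2133, 0.347]
orientation: [-1.353, -2.835, 0.0]
force: [-0.1, 2.0, -2.6]
opening: 0.024
```

The tongue dropped into the slot and the cell is nearly home. I raise the grip force and turn 46.7° CCW, seat and all.

Call:
{"name": "apply_moves", "arguments": {"deltas": [[10, [0, 0, 0], 0], [10, [0, 0, 0], -0.07], [10, [0, 0, 0], -0.09], [10, [0, 0, 0], -0.09], [10, [0, 0, 0], 0]], "grip_force": 60}}

```text
t: 11.88
tool_pos: [0.5671, 0.2134, 0.3469]
orientation: [-0.99, -2.981, 0.0]
force: [-2.4, 2.4, -2.4]
opening: 0.0237
```

Call:
{"name": "apply_moves", "arguments": {"deltas": [[10, [0, 0, 0], -0.11], [10, [0, 0, 0], -0.11], [10, [0, 0, 0], -0.11], [10, [0, 0, 0], -0.11], [10, [0, 0, 0], -0.11]]}}

```text
t: 12.5
tool_pos: [0.5671, 0.2133, 0.3469]
orientation: [-0.141, -3.137, 0.0]
force: [-3.0, 1.9, -0.9]
opening: 0.0237
```

```bash
python3 - <<'E'
from h import *
s=robot.read_state();M=Rn.from_rotvec(s["orientation"]).as_matrix()
print(s["t"],s["tool_pos"],s["force"],s["wrist_torque"],"jaw deg",np.degrees(np.arctan2(M[1,1],M[0,1])),s["opening"],s["q"].round(3))
E
```

```text
12.5 [0.56708056 0.21326303 0.34691422] [-3.03272437  1.85264461 -0.88515329] [ 0.50481565  1.04292725 -0.20086993] jaw deg 84.85287525561247 0.023674538639080478 [ 0.275  0.179  1.541  0.     1.423 -1.206]
```

Call:
{"name": "apply_moves", "arguments": {"deltas": [[10, [0, 0, 0], -0.014], [10, [0, 0, 0.5], 0], [10, [0, 0, 0], 0], [10, [0, 0, 0], 0]]}}

```text
t: 13.0
tool_pos: [0.5672, 0.2133, 0.3468]
orientation: [-0.126, -3.139, 0.0]
force: [-5.3, 1.6, 1.8]
opening: 0.0238
```

```bash
python3 - <<'E'
from h import *
s=robot.read_state();M=Rn.from_rotvec(s["orientation"]).as_matrix()
print(s["t"],s["tool_pos"],s["force"],s["wrist_torque"],"jaw deg",np.degrees(np.arctan2(M[1,1],M[0,1])),s["opening"])
E
```

```text
13.0 [0.56720273 0.21325034 0.34678179] [-5.33268118  1.61086779  1.82135523] [ 0.32859837  1.4298571  -0.16279245] jaw deg 85.41849602354391 0.023774101518640338
```

It's home (contact force is taking the weight) and the jaws are at 85.4°. Release and rise.

Call:
{"name": "apply_moves", "arguments": {"deltas": [[26, [0, 0, 0], 0], [32, [0, 0, 0], 0], [50, [0, 0, 0], 0], [60, [0, 0, 0], 0], [60, [0, 0, -10], 0]]}}

```text
t: 13.62
tool_pos: [0.5671, 0.2132, 0.3559]
orientation: [-0.121, -3.138, 0.001]
force: [-0.1, 0.1, -0.3]
opening: 0.057
```

Call:
{"name": "apply_moves", "arguments": {"deltas": [[60, [0, 0, -30], 0], [60, [0, 0, -40], 0], [60, [0, 0, -40], 0], [60, [0, 0, 0], 0]]}}

```text
t: 14.12
tool_pos: [0.5679, 0.2135, 0.4723]
orientation: [0.12, 3.131, 0.004]
force: [0.2, 0.1, -0.3]
opening: 0.0598
```

```bash
python3 - <<'E'
from h import *
c=viewer.get_calibration("wrist");b=viewer.read_camera("wrist");t=viewer.read_camera("scene")
s=robot.read_state();print(s["t"],s["tool_pos"],s["force"])
hsv=cv2.cvtColor(b,cv2.COLOR_BGR2HSV)
for z in(.188,.198):
  for k in blobs(cv2.inRange(hsv,(5,130,60),(20,255,255)),230,150,350,270,60)[:2]:
    P=np.array([onz(c,p,z,True)[:2] for p in cv2.convexHull(k)[:,0].astype(float)])*1000
    print(z,cv2.minAreaRect(P.astype(np.float32)))
red=(cv2.inRange(hsv,(0,70,80),(8,255,255))|cv2.inRange(hsv,(172,70,80),(180,255,255)))
for k in blobs(red,100,60,460,330,-1):
    m=k[:,0].mean(0);print("red",m.round(1),len(k),(onz(c,m,.066,True)[:2]*1000).round(1))
cv2.imwrite("pics/f.png",np.vstack([b[:300],cv2.resize(t[180:330,280:560],None,fx=2,fy=2)]))
E
```

```text
14.225 [0.56741623 0.21331552 0.46732018] [ 0.13776413  0.42034064 -0.09709305]
0.188 ((567.7987670898438, 213.07220458984375), (18.223100662231445, 28.387310028076172), 85.07762908935547)
0.198 ((565.284423828125, 213.27902221679688), (17.529022216796875, 27.30607032775879), 85.07768249511719)
red [239.  178.4] 12 [564.  157.6]
red [331.  178.4] 12 [572.5 268.3]
red [341.   94.8] 12 [473.  286.3]
red [285. 132.] 12 [513.1 217.2]
```

View pics/f.png

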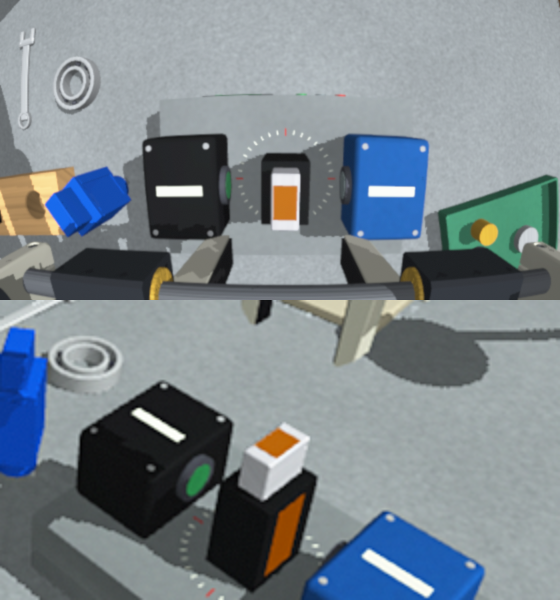

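The picture shows the cell upright in the well at (285,200), its clear faces towards the lamp and receiver. The measured error is about 0.5°, and the label size matches the fully-home height. Handing in.

```bash
python3 -c "
from plant import order
print(order.close_job())"
```

```text
the job is handed in; nothing more can be done
None
```

The amber cell is standing fully home in the photometer's well, with its clear faces square to the lamp and receiver, and I handed the job in at about 14 s. No verdict is reported on handing in.

I lifted the cell from the block and read the slot angle (38.9°) from the wrist picture. The tongue dropped into the slot at that angle on the first try, so I didn't need to turn it to and fro. I then turned cell and seat 46.6° to the light path, let go and rose clear.

**Last checks:**
- **Position:** the label on top of the cell measured (567.8, 213.1) mm, against about (568, 213) mm for the well.
- **Angle:** the cell's x axis was at 85.1°, with the light path at about 85.5°, so roughly 0.5° off (limit 4°).
- **Height:** before I let go, the base was carrying the cell's weight, and the gripper height put it at most about 0.5 mm above home. The label's size afterwards agreed with that.
- **Robot clear:** the force on the tool was about zero after rising.

No check failed. The green cell, bottle, bearing and wrench were never touched, but I did not measure their positions again at the end.

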